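# Index the tablet mould, eject the full wash tablet and lay it out to cure

## Task

Of the two wash tablets in the revolving mould, only the full-height one is ready: draw the index pin, turn the dial until that tablet's die faces the outlet and let the pin drop home in its hole. Push the ejector pad all the way in so that the tablet slides out onto the apron, let the ejector spring back, and lay the tablet flat on the slatted curing board without dropping it. Leave the thin, under-filled tablet in its die to be topped up, the dial locked, and the other things where they stand.

Things in the scene. Friction and masses are not known exactly. Their poses are not given: they have to be found in the camera images.
- mould: Revolving tablet mould, fixed: round base 178 mm across, table top at z 28 mm. Origin: on the dial's axis at worktop height. Its -y axis points from the dial's axis to the outlet and apron (robot's right), +y to the ejector pad. A fence 13 mm high, inner radius 60 mm, surrounds the dial but for the outlet, a 36 mm gap between two blocks (15 mm high, reaching 73 mm from the axis).
- dial_hub (a point): Top of the hub nut on the dial's axis, 59 mm above the worktop. The aluminium dial (radius 58 mm, top face 46 mm above the worktop) has six U-shaped dies, 32 mm wide, open to the rim, every 60 deg, centres 44 mm from the axis. Axes as the dial's, which turns with joint dial.
- outlet_die (a point): Centre of the die place facing the outlet, on the table top, 44 mm from the axis along the mould's -y. An empty die stands here at the start. Beyond it a sprung catch nose at either side of the outlet (about 3 N each) holds a tablet in until it is pushed out.
- apron (a point): Where the ejected tablet comes to lie: on the outlet apron, 92.5 mm from the axis along the mould's -y. The apron is 50 mm wide, 28 mm above the worktop, with open sides (nothing within 60 mm along the mould's x either way, but for the index knob, 65 mm or more from here and 75 mm high); it ends 125 mm from the axis in a lip 5 mm high.
- dial (a joint): Angle of the dial (rad), 0 at the start, positive anticlockwise from above, range +-1.15; about 1 N of friction at the knob. Index holes at -1.047, 0, +1.047 (60 deg, one die apart). The die beside the outlet on the mould's -x side comes to the outlet at +1.047, the one on its +x side at -1.047.
- index_pin (a joint): Height of the spring index pin (m): 0 = home in a hole, 0.008 = just out, riding on the table top, 0.014 = at its upper stop. Spring 3 N at home, 6.5 N at the stop, downward. The 8 mm pin has 1.2 mm play either side in its hole; let go over a hole it drops home, elsewhere it rides on the table and the dial stays free.
- index_knob (a point): Middle of the index pin's black round knob, 24 mm in diameter, 21 mm high, 54 to 75 mm above the worktop when home. It stands on the dial's steel arm, 74 mm from the axis, at 165 deg in the mould's frame at dial 0 (0 = +x, 90 = +y; the robot's side) and goes round with the dial. Lift it to draw the pin; move it round the axis to turn the dial.
- ejector (a joint): Travel of the ejector slide (m): 0 = sprung back, 0.050 = pressed to its stop. Spring 4 N at rest, 9.5 N at the stop; the catches add about 5 N when a tablet passes. It springs back by itself when let go.
- ejector_pad (a point): Centre of the outer face of the ejector's black palm pad, 38 mm wide, 5 to 40 mm above the worktop, facing the mould's +y, 155 mm from the axis when sprung back. Push it along the mould's -y: its finger, under the dial, pushes the tablet in the outlet die out to 92 mm from the axis at full travel.
- tablet: The full-height wash tablet: chalky disc, 30.4 mm in diameter, 16 mm high, about 30 g, flat in a die beside the outlet (60 deg to one side or the other), its top 2 mm below the dial's top. Origin: centre of its underside; z is its own axis.
- thin_tablet: The under-filled tablet: the same disc but only 7 mm high, its top 11 mm below the dial's top, in the die on the other side of the outlet. Origin: centre of its underside. It stays in its die and goes round with the dial.
- curing_board: Slatted wooden board, fixed, 140 mm (its x) by 84 mm (its y), top 14 mm above the worktop; six slats along its y, 18 mm wide, 6 mm gaps. Origin: at worktop height under its middle. Two tablets lie near its +x end (away from the robot); the middle and the -x end are free.
- cured_0: A tablet like the full one (30.4 x 16 mm), already curing on the board, about 50 mm from its middle towards its +x end. Origin: centre of its underside.
- cured_1: A second such tablet beside it.
- soda_jar: Jar with a black lid, 44 mm in diameter, 105 mm high, standing behind the board. Origin: centre of its underside.
- scent_oil: Small brown dropper bottle, 33 mm in diameter, 102 mm high, near the jar. Origin: centre of its underside.
- dosing_cup: Pale blue measuring cup, 71 x 90 mm, 62 mm high, standing behind the board. Origin: on its underside.
Not all that is in view belongs to the job. Leave any black or brown look-alike of the tablet alone.

How it is judged:
By the outcome, as a careful person would: the job done as asked, in the order asked, and still so for the second after the job is handed in, with the robot touching nothing.
It also fails if it takes over 61 s, if anything falls off the work surface, if the arm or the gripper's body presses on something with over 40 N, if the wrist force passes 120 N, or if a joint passes its speed limit or range.

## Robot

A 7-joint arm with a two-finger parallel gripper is mounted at the origin on a cart in front of the work surface, level with it; the furniture and walls round the work are solid. World frame = base frame: x ahead of the robot, y to its left, z up, the work surface at z = 0. Lengths are in m, angles in rad, forces in N, time in s.
With the tool pointing down it reaches from about 0.425 to 0.925 m from the base axis. Payload 6.8 kg.
Tool frame: the origin (TCP) lies midway between the tips of the shut fingers; the grasp point (between the pads) lies 19 mm behind it; z points along the fingers, y is the line along which they close (so a half turn about z gives the same grasp; the last joint's range is limited). The gripper opens to 88 mm and grips with 3 to 60 N. Pads are 20 mm wide; open, the fingers measure 115 mm over their backs; the gripper's body (75 mm by 178 mm) begins 61 mm behind the grasp point.
Start: joints at [-1.235, 0.477, 0.022, 1.555, -0.011, 1.109, -0.083], TCP at [0.29, 0.61, 0.223] pointing down, gripper open.
Joint ranges: [-2.96, 2.96], [-0.34, 2.1], [-1.41, 1.46], [0.24, 2.44], [-1.37, 4.51], [0.17, 1.92], [-2.96, 2.96]. Speed limits (rad/s): [2.39, 2.39, 3.14, 3.14, 3.14, 3.14, 3.14].

## Interface

Orientations are given as a unit quaternion [x, y, z, w].
In Python, from cell import r, vision gives the robot as it stands.
- The arm moves only by the tool drive_tool, never from a script. Its argument "commands" is a list of rows, each an object of numbers: "tx", "ty", "tz": the shift along the tool's x, y, z in cm; "rx", "ry", "rz": the turn, a rotation vector about the tool's x, y, z in rad; "claw": the closure in counts, from 0 (fully open) to 255 (shut). In form: [{"tx": .., "ty": .., "tz": .., "rx": .., "ry": .., "rz": .., "claw": ..}, ...]. A call has 1 to 20 rows; each row is the pose to reach, as a shift and turn from the pose commanded when the call began, along the tool's axes at that moment; what a row does not reach only later rows make up. A row lasts 1/12 s, in which the tool goes at most 41.7 mm and 7.16 degrees, less where a joint would pass 70% of its speed; a pose out of reach is approached as far as the arm can. A call with a gripper value outside its range is refused whole. The fingers move at their own pace and stop on an object; the grip force is fixed at half the most. Time passes only in rows, so rows that repeat a pose let the fingers close. It gives the time, the measured TCP pose, the force, the opening and the grip force at its end, in the units of the state.
- r.observe(): the state, without advancing time (a new reading comes with each control period).
- vision.grab_frame(name): name is "scene" or "top"; returns a dict with "img" (480x640x3 uint8, red, green, blue), "fx", "fy", "cx", "cy" (pixels), "R" (3x3) and "t" (3): a world point X has camera coordinates R X + t. Camera axes: x right, y down, z forward; pixel columns grow to the right and rows downward; lengths in m; the calibration is good to about 2 mm. A picture is of the moment at which its call begins. There is no depth.
- r.close_job(): hands the job in; it is judged then, once.
The state is a dict: "t": time; "qpos": joint angles; "dq": joint speeds; "effort": joint torques, N m; "tool_pos": TCP position; "tcp_rot": TCP orientation; "wrist_force": force on the tool from outside, world axes, zero at the start; "torque": the same for the moment, N m; "gripper_width": finger opening in m; "grip_force": force on a finger pad.
Only numpy, scipy, OpenCV 4.12 (cv2) and the standard library are available. Lean on these libraries where they do the work, as an engineer would, in place of code of your own. Each camera call takes 0.05 s, during which the arm holds its last target. There are 200 camera calls.

## Working session

There is one attempt and no reset: what is moved stays moved. The work goes in short steps, Python scripts to look and compute and a tool call to move; the robot and the scene stay as the last step left them, time stands still between calls to the robot, and variables do not carry over. Pictures are saved under pics/ and viewed, at most 10 in all, crops included, and the job is handed in when it is done.

Besides the shell and the picture viewer there is one more tool, called after "Call:" as name(argument=value, ...), one argument or row to a line, values as JSON. drive_tool: Moves the arm, as the interface text tells. Its arguments: {"type":"object","properties":{"commands":{"type":"array","items":{"type":"object","properties":{"tx":{"type":"number"},"ty":{"type":"number"},"tz":{"type":"number"},"rx":{"type":"number"},"ry":{"type":"number"},"rz":{"type":"number"},"claw":{"type":"number"}}}}},"required":["commands"]}

```bash
mkdir -p pics; ls; python3 - <<'E'
from cell import r, vision
import cv2,numpy as np
s=r.observe(); print(s)
for n in("top","scene"):
    f=vision.grab_frame(n); cv2.imwrite(f"pics/{n}0.png",f["img"][:,:,::-1]); np.savez(f"pics/{n}0.npz",**f); print(n,f["fx"],f["fy"],f["cx"],f["cy"],f["R"],f["t"])
E
```

```text
pics
{'t': 0.0, 'qpos': array([-1.23506676,  0.47776604,  0.02234453,  1.5564105 , -0.01150089,
        1.10929086, -0.08309674]), 'dq': array([ 3.02403385e-04,  2.39324986e-04, -5.96410052e-04, -4.80027433e-04,
       -1.57704413e-03, -6.15349759e-05, -1.90263197e-03]), 'effort': array([ 5.11135331e-04, -5.82830608e+01,  1.53480012e+00, -2.72615737e+01,
       -5.43356314e-02,  1.66234479e-02,  1.16879296e-04]), 'tool_pos': array([0.28961098, 0.60907012, 0.22172194]), 'tcp_rot': array([ 2.20087713e-01,  9.75479695e-01, -8.63762420e-04, -1.28464812e-04]), 'wrist_force': array([ 0.76732938, -0.20871054, -0.04736693]), 'torque': array([-0.02943138,  0.03196672,  0.01538601]), 'grip_force': 0.0, 'gripper_width': 0.08791763794766394}
top 596.0902803904138 596.0902803904138 312.7599680757166 241.89977062906758 [[ 0.00473278 -0.9999808   0.00400023]
 [-0.98120516 -0.00541555 -0.19289142]
 [ 0.19290938 -0.00301214 -0.98121195]] [-0.1197654   0.59214151  1.00856658]
scene 525.7276822172026 525.7276822172026 329.23444768368677 232.28343448151838 [[-0.69525954 -0.71871801  0.00765427]
 [-0.36054685  0.33952675 -0.86875057]
 [ 0.62178785 -0.60676685 -0.49519073]] [0.33338709 0.2925157  0.57626388]
```

View pics/top0.png

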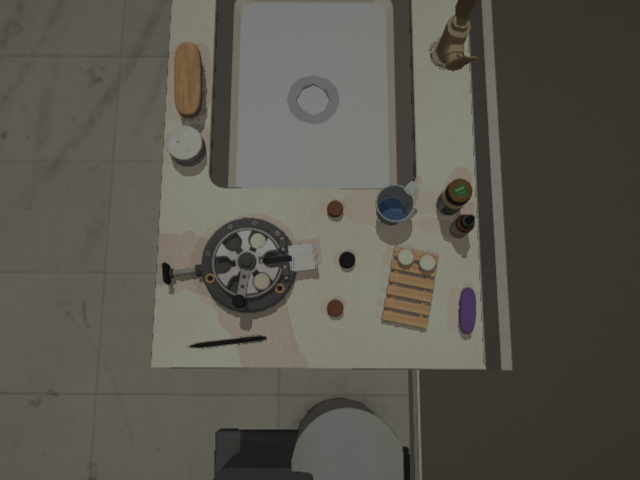

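View pics/scene0.png

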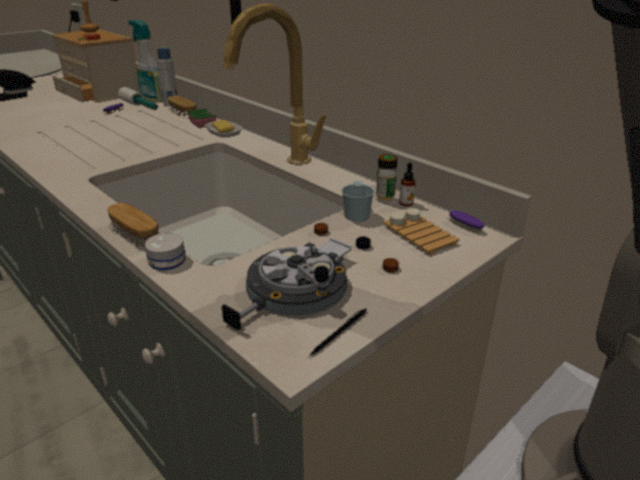

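Candidates for the tablet: pale discs in the dial at about (258,240) and (262,281); cured ones at (405,258) and (427,263) on the board; brown/black look-alikes at (335,209), (335,308) and (347,260). I'll check the two in the dial up close.

```bash
python3 - <<'E'
import cv2
a=cv2.imread("pics/top0.png")
m=cv2.resize(a[205:325,155:325],None,fx=4.7,fy=4.7,interpolation=cv2.INTER_CUBIC)
m=cv2.convertScaleAbs(m,alpha=1.5,beta=10)
cv2.imwrite("pics/m.png",m)
b=cv2.convertScaleAbs(cv2.resize(a[235:345,370:450],None,fx=5,fy=5,interpolation=cv2.INTER_CUBIC),alpha=1.4)
cv2.imwrite("pics/b.png",b)
E
```

```text
(no output)
```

View pics/m.png

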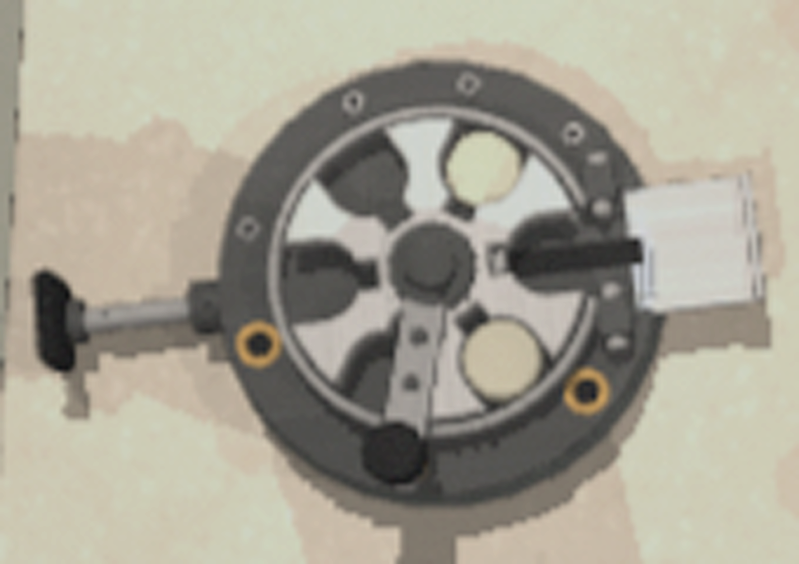

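View pics/b.png

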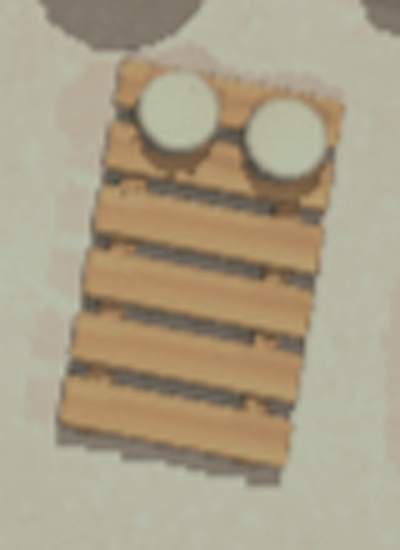

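The crop shows the hub nut at (430,260), knob (393,453), pad outer face about (40,320), and discs at (483,166) on +x and (500,358) on -x. Parallax should tell their heights apart.

```bash
cat > h.py <<'E'
import numpy as np
def cam(n):
    f=np.load(f"pics/{n}.npz"); return f
def ray(f,u,v,z):
    d=f["R"].T@np.array([(u-f["cx"])/f["fx"],(v-f["cy"])/f["fy"],1]); C=-f["R"].T@f["t"]
    return C+d*(z-C[2])/d[2]
def proj(f,X):
    c=f["R"]@np.asarray(X)+f["t"]; return np.array([f["fx"]*c[0]/c[2]+f["cx"],f["fy"]*c[1]/c[2]+f["cy"]])
E
python3 - <<'E'
from h import *
f=cam("top0"); k=lambda x,y:((x+.5)/4.7+155-.5,(y+.5)/4.7+205-.5)
b=lambda x,y:((x+.5)/5+370-.5,(y+.5)/5+235-.5)
hub=ray(f,*k(430,258),.059); print("hub",hub)
kn=ray(f,*k(393,450),.075); print("knob",kn, np.linalg.norm((kn-hub)[:2]))
print("pad",ray(f,*k(37,320),.0225),"apron end mid",ray(f,*k(757,237),.033))
# outer base circle edges at z .028
for p in [(218,285),(665,290),(440,60),(440,505)]: print("base",ray(f,*k(*p),.028))
c=hub[:2]
for yaw in np.arange(0,.2,.02)+np.arctan2(kn[1]-hub[1],kn[0]-hub[0])-np.radians(165)-.1:
    e=[np.cos(yaw),np.sin(yaw)]; ax=np.array(e); ay=np.array([-e[1],e[0]])
    q=lambda x,y,z:((proj(f,[*(c+ax*x+ay*y),z])+.5-[155,205])*4.7).round()
    s=.044
    print(round(yaw,3),"pad",q(0,.155,.022),"apr",q(0,-.125,.033),"knob",q(*(.074*np.array([np.cos(2.88),np.sin(2.88)])),.075),
     "+x hi/lo",q(s*.866,-s*.5,.044),q(s*.866,-s*.5,.035),"-x",q(-s*.866,-s*.5,.044),q(-s*.866,-s*.5,.035))
print("board corners",[ray(f,*b(*p),.014).round(4) for p in[(120,58),(343,100),(285,467),(60,425)]])
print("cured",ray(f,*b(178,110),.03),ray(f,*b(286,137),.03))
E
```

```text
hub [0.56001874 0.00152201 0.059     ]
knob [0.48587532 0.01146189 0.075     ] 0.07480673503380471
pad [0.54078845 0.15777368 0.0225    ] apron end mid [ 0.57326216 -0.12223028  0.033     ]
base [0.55408499 0.08692467 0.028     ]
base [ 0.55305093 -0.08662041  0.028     ]
base [0.64431694 0.00307142 0.028     ]
base [ 0.46944876 -0.00140704  0.028     ]
0.029 pad [ 43. 283.] apr [760. 262.] knob [374. 445.] +x hi/lo [491. 166.] [493. 171.] -x [493. 362.] [495. 365.]
0.049 pad [ 43. 291.] apr [760. 256.] knob [378. 445.] +x hi/lo [489. 165.] [491. 170.] -x [495. 361.] [497. 364.]
0.069 pad [ 43. 299.] apr [760. 249.] knob [382. 446.] +x hi/lo [487. 164.] [489. 169.] -x [497. 360.] [499. 363.]
0.089 pad [ 43. 307.] apr [759. 243.] knob [386. 447.] +x hi/lo [485. 163.] [487. 168.] -x [499. 359.] [501. 362.]
0.109 pad [ 44. 315.] apr [759. 237.] knob [390. 448.] +x hi/lo [483. 162.] [485. 167.] -x [501. 357.] [502. 360.]
0.129 pad [ 44. 322.] apr [758. 230.] knob [394. 448.] +x hi/lo [481. 161.] [483. 166.] -x [502. 356.] [504. 359.]
0.149 pad [ 45. 330.] apr [757. 224.] knob [398. 449.] +x hi/lo [479. 160.] [481. 165.] -x [504. 355.] [506. 358.]
0.169 pad [ 46. 338.] apr [756. 218.] knob [402. 449.] +x hi/lo [477. 160.] [479. 164.] -x [506. 353.] [508. 356.]
0.189 pad [ 47. 346.] apr [755. 212.] knob [406. 450.] +x hi/lo [475. 159.] [477. 163.] -x [508. 352.] [510. 355.]
0.209 pad [ 48. 354.] apr [754. 205.] knob [410. 450.] +x hi/lo [473. 158.] [475. 163.] -x [510. 350.] [511. 353.]
board corners [array([ 0.594 , -0.2675,  0.014 ]), array([ 0.5786, -0.35  ,  0.014 ]), array([ 0.4433, -0.3241,  0.014 ]), array([ 0.4581, -0.2427,  0.014 ])]
cured [ 0.57176219 -0.28602402  0.03      ] [ 0.56197331 -0.32524032  0.03      ]
```

```bash
python3 - <<'E'
import cv2,numpy as np
from h import *
a=cv2.imread("pics/top0.png");s=cv2.imread("pics/scene0.png")
A=cv2.resize(a[225:300,230:285],None,fx=7.5,fy=7.5,interpolation=cv2.INTER_CUBIC)
B=cv2.resize(s[235:310,240:290+10*6-10],None,fx=4,fy=4,interpolation=cv2.INTER_CUBIC)
A=A[:560,:412];B=cv2.copyMakeBorder(B,0,560-B.shape[0],0,0,cv2.BORDER_CONSTANT)
o=np.hstack([A,B[:, :385]]);cv2.imwrite("pics/c.png",cv2.convertScaleAbs(o,alpha=1.6))
f=cam("scene0");c=np.array([.56,.0015]);yaw=.115
ax=np.array([np.cos(yaw),np.sin(yaw)]);ay=np.array([-ax[1],ax[0]])
for sg in(1,-1):
  for z in(.044,.035,.028):print(sg,z,((proj(f,[*(c+ax*sg*.0381-ay*.022),z])-[240,235])*4+[412,0]).round())
E
```

```text
1 0.044 [607.  62.]
1 0.035 [608.  79.]
1 0.028 [608.  92.]
-1 0.044 [738. 122.]
-1 0.035 [738. 140.]
-1 0.028 [738. 153.]
```

View pics/c.png

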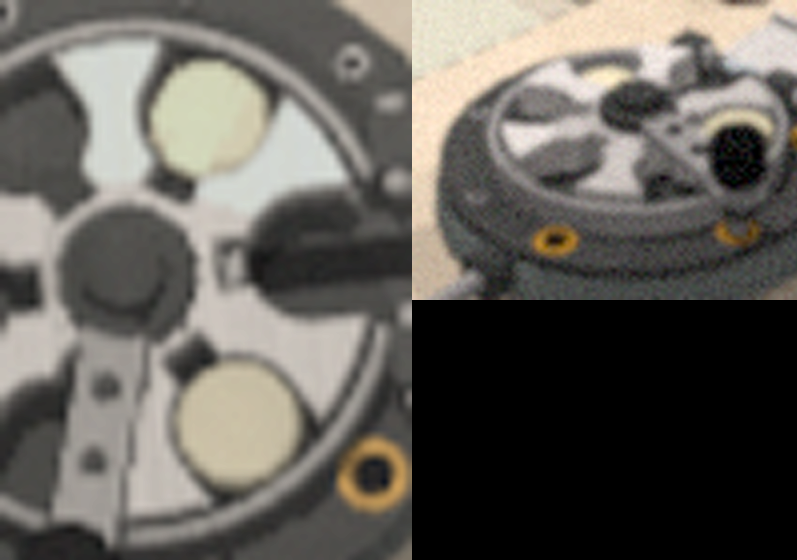

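The far (+x) disc is sunk behind its die wall, so it is the thin one. The -x disc (top crop (240,425), scene crop (738,122)) stands near the dial's top and is full-height. The dial must therefore turn +1.047.

```bash
cat >> h.py <<'E'
def delta(x,y,z,ydeg,s=None):
    """tool-frame shift (cm) and rz for world TCP target, tool y at heading ydeg, pointing down"""
    from scipy.spatial.transform import Rotation as Ro
    from cell import r
    s=r.observe(); R=Ro.from_quat(s["tcp_rot"]).as_matrix()
    a=np.radians(ydeg); Y=np.array([np.cos(a),np.sin(a),0]); Z=np.array([0,0,-1.]); X=np.cross(Y,Z)
    d=R.T@(np.array([x,y,z])-s["tool_pos"])*100
    w=Ro.from_matrix(R.T@np.stack([X,Y,Z],1)).as_rotvec()
    return d.round(2),w.round(3)
E
python3 -c "
from h import *
print(delta(.4865,.012,.13,81.6))"
```

```text
(array([-43.42, -45.46,   9.26]), array([-0.002, -0.   , -0.297]))
```

Call:
drive_tool(
  commands=[
    {"tx":-43.4,"ty":-45.5,"tz":5,"rz":-0.297,"claw":0},
    {"tx":-43.4,"ty":-45.5,"tz":5,"rz":-0.297,"claw":0},
    {"tx":-43.4,"ty":-45.5,"tz":5,"rz":-0.297,"claw":0},
    {"tx":-43.4,"ty":-45.5,"tz":5,"rz":-0.297,"claw":0},
    {"tx":-43.4,"ty":-45.5,"tz":5,"rz":-0.297,"claw":0},
    {"tx":-43.4,"ty":-45.5,"tz":5,"rz":-0.297,"claw":0},
    {"tx":-43.4,"ty":-45.5,"tz":5,"rz":-0.297,"claw":0},
    {"tx":-43.4,"ty":-45.5,"tz":5,"rz":-0.297,"claw":0},
    {"tx":-43.4,"ty":-45.5,"tz":5,"rz":-0.297,"claw":0},
    {"tx":-43.4,"ty":-45.5,"tz":5,"rz":-0.297,"claw":0},
    {"tx":-43.4,"ty":-45.5,"tz":5,"rz":-0.297,"claw":0},
    {"tx":-43.4,"ty":-45.5,"tz":5,"rz":-0.297,"claw":0},
    {"tx":-43.4,"ty":-45.5,"tz":5,"rz":-0.297,"claw":0},
    {"tx":-43.4,"ty":-45.5,"tz":5,"rz":-0.297,"claw":0},
    {"tx":-43.4,"ty":-45.5,"tz":5,"rz":-0.297,"claw":0},
    {"tx":-43.4,"ty":-45.5,"tz":9.3,"rz":-0.297,"claw":60},
    {"tx":-43.4,"ty":-45.5,"tz":9.3,"rz":-0.297,"claw":60},
    {"tx":-43.4,"ty":-45.5,"tz":9.3,"rz":-0.297,"claw":60},
    {"tx":-43.4,"ty":-45.5,"tz":9.3,"rz":-0.297,"claw":60},
  ],
)

```text
invalid input
```

```bash
python3 -c "
from h import *
from cell import r
print(r.observe()['qpos'].round(2));print(delta(.4865,.012,.057,81.6))"
```

```text
[-1.24  0.48  0.02  1.56 -0.01  1.11 -0.08]
(array([-43.42, -45.45,  16.56]), array([-0.002, -0.   , -0.297]))
```

Call:
drive_tool(
  commands=[
    {"tx":-10,"ty":-10.5,"tz":1,"rx":0,"ry":0,"rz":-0.1,"claw":0},
    {"tx":-10,"ty":-10.5,"tz":1,"rx":0,"ry":0,"rz":-0.1,"claw":0},
    {"tx":-10,"ty":-10.5,"tz":1,"rx":0,"ry":0,"rz":-0.1,"claw":0},
  ],
)

```text
t: 0.35
tool_pos: [0.3285, 0.4897, 0.2132]
tcp_rot: [0.17, 0.985, -0.001, -0.0]
wrist_force: [1.6, -0.3, 0.0]
gripper_width: 0.0883
grip_force: 0.0
```

```bash
python3 -c "
from h import *
print(delta(.4865,.012,.13,81.6))"
```

```text
(array([-30.9 , -39.7 ,   8.35]), array([-0.001, -0.   , -0.195]))
```

Call:
drive_tool(
  commands=[
    {"tx":-30.9,"ty":-39.7,"tz":4,"rx":0,"ry":0,"rz":-0.195,"claw":0},
    {"tx":-30.9,"ty":-39.7,"tz":4,"rx":0,"ry":0,"rz":-0.195,"claw":0},
    {"tx":-30.9,"ty":-39.7,"tz":4,"rx":0,"ry":0,"rz":-0.195,"claw":0},
    {"tx":-30.9,"ty":-39.7,"tz":4,"rx":0,"ry":0,"rz":-0.195,"claw":0},
    {"tx":-30.9,"ty":-39.7,"tz":4,"rx":0,"ry":0,"rz":-0.195,"claw":0},
    {"tx":-30.9,"ty":-39.7,"tz":4,"rx":0,"ry":0,"rz":-0.195,"claw":0},
    {"tx":-30.9,"ty":-39.7,"tz":4,"rx":0,"ry":0,"rz":-0.195,"claw":0},
    {"tx":-30.9,"ty":-39.7,"tz":4,"rx":0,"ry":0,"rz":-0.195,"claw":0},
    {"tx":-30.9,"ty":-39.7,"tz":4,"rx":0,"ry":0,"rz":-0.195,"claw":0},
    {"tx":-30.9,"ty":-39.7,"tz":4,"rx":0,"ry":0,"rz":-0.195,"claw":0},
    {"tx":-30.9,"ty":-39.7,"tz":4,"rx":0,"ry":0,"rz":-0.195,"claw":0},
    {"tx":-30.9,"ty":-39.7,"tz":4,"rx":0,"ry":0,"rz":-0.195,"claw":0},
    {"tx":-30.9,"ty":-39.7,"tz":4,"rx":0,"ry":0,"rz":-0.195,"claw":0},
    {"tx":-30.9,"ty":-39.7,"tz":4,"rx":0,"ry":0,"rz":-0.195,"claw":0},
    {"tx":-30.9,"ty":-39.7,"tz":8.3,"rx":0,"ry":0,"rz":-0.195,"claw":60},
    {"tx":-30.9,"ty":-39.7,"tz":8.3,"rx":0,"ry":0,"rz":-0.195,"claw":60},
    {"tx":-30.9,"ty":-39.7,"tz":8.3,"rx":0,"ry":0,"rz":-0.195,"claw":60},
    {"tx":-30.9,"ty":-39.7,"tz":8.3,"rx":0,"ry":0,"rz":-0.195,"claw":60},
  ],
)

```text
t: 1.85
tool_pos: [0.4855, 0.0145, 0.1316]
tcp_rot: [0.073, 0.997, 0.0, -0.0]
wrist_force: [-0.6, -0.5, 0.0]
gripper_width: 0.0679
grip_force: 0.0
```

```bash
python3 -c "
from h import *
from cell import r
print(r.observe()['qpos'].round(2));print(delta(.4865,.012,.057,81.6))"
```

```text
[-0.37  0.29  0.25  2.1  -0.1   0.76  1.37]
(array([-0.14, -0.23,  7.46]), array([ 0.   , -0.001, -0.   ]))
```

Call:
drive_tool(
  commands=[
    {"tx":-0.1,"ty":-0.2,"tz":3.7,"rx":0,"ry":0,"rz":0,"claw":60},
    {"tx":-0.1,"ty":-0.2,"tz":6.5,"rx":0,"ry":0,"rz":0,"claw":60},
    {"tx":-0.1,"ty":-0.2,"tz":7.5,"rx":0,"ry":0,"rz":0,"claw":60},
    {"tx":-0.1,"ty":-0.2,"tz":7.5,"rx":0,"ry":0,"rz":0,"claw":60},
    {"tx":-0.1,"ty":-0.2,"tz":7.5,"rx":0,"ry":0,"rz":0,"claw":60},
    {"tx":-0.1,"ty":-0.2,"tz":7.5,"rx":0,"ry":0,"rz":0,"claw":255},
    {"tx":-0.1,"ty":-0.2,"tz":7.5,"rx":0,"ry":0,"rz":0,"claw":255},
    {"tx":-0.1,"ty":-0.2,"tz":7.5,"rx":0,"ry":0,"rz":0,"claw":255},
    {"tx":-0.1,"ty":-0.2,"tz":7.5,"rx":0,"ry":0,"rz":0,"claw":255},
    {"tx":-0.1,"ty":-0.2,"tz":7.5,"rx":0,"ry":0,"rz":0,"claw":255},
    {"tx":-0.1,"ty":-0.2,"tz":7.5,"rx":0,"ry":0,"rz":0,"claw":255},
    {"tx":-0.1,"ty":-0.2,"tz":7.5,"rx":0,"ry":0,"rz":0,"claw":255},
  ],
)

```text
t: 2.85
tool_pos: [0.4865, 0.0112, 0.0562]
tcp_rot: [0.074, 0.997, 0.0, 0.0]
wrist_force: [-0.5, 2.3, 0.7]
gripper_width: 0.0237
grip_force: 0.6
```

Call:
drive_tool(
  commands=[
    {"tx":0,"ty":0,"tz":0,"rx":0,"ry":0,"rz":0,"claw":255},
    {"tx":0,"ty":0,"tz":0,"rx":0,"ry":0,"rz":0,"claw":255},
    {"tx":0,"ty":0,"tz":-0.4,"rx":0,"ry":0,"rz":0,"claw":255},
    {"tx":0,"ty":0,"tz":-0.8,"rx":0,"ry":0,"rz":0,"claw":255},
    {"tx":0,"ty":0,"tz":-1.2,"rx":0,"ry":0,"rz":0,"claw":255},
    {"tx":0,"ty":0,"tz":-1.2,"rx":0,"ry":0,"rz":0,"claw":255},
    {"tx":0,"ty":0,"tz":-1.2,"rx":0,"ry":0,"rz":0,"claw":255},
  ],
)

```text
t: 3.43
tool_pos: [0.4865, 0.0111, 0.0681]
tcp_rot: [0.074, 0.997, 0.0, 0.0]
wrist_force: [2.0, 0.7, -6.8]
gripper_width: 0.0229
grip_force: 30.0
```

```bash
python3 - <<'E'
import numpy as np
# arc about hub, in tool frame of start: centre hub, knob now at TCP
from h import *
from cell import r
from scipy.spatial.transform import Rotation as Ro
s=r.observe(); R=Ro.from_quat(s["tcp_rot"]).as_matrix(); p=s["tool_pos"]; print(p,s["wrist_force"])
c=np.array([.56,.0015]); v=p[:2]-c; print(np.linalg.norm(v),np.degrees(np.arctan2(v[1],v[0])))
for d in (6,12,18,24,30,36,42,48,54,60,61):
    a=np.radians(d); q=c+np.array([[np.cos(a),-np.sin(a)],[np.sin(a),np.cos(a)]])@v
    print(d,(R.T@np.array([*(q-p[:2]),0])*100).round(2),-round(a,3))
E
```

```text
[0.48645898 0.01114377 0.06809933] [ 2.04826814  0.73407094 -6.76442332]
0.0741706455974875 172.52917070577072
6 [-0.05 -0.77 -0.  ] -0.105
12 [-0.19 -1.54 -0.  ] -0.209
18 [-0.4  -2.28 -0.  ] -0.314
24 [-0.7 -3.  -0. ] -0.419
30 [-1.06 -3.69 -0.  ] -0.524
36 [-1.5  -4.33 -0.  ] -0.628
42 [-2.   -4.93 -0.  ] -0.733
48 [-2.55 -5.47 -0.  ] -0.838
54 [-3.17 -5.94  0.  ] -0.942
60 [-3.83 -6.35  0.  ] -1.047
61 [-3.94 -6.42  0.  ] -1.065
```

Call:
drive_tool(
  commands=[
    {"tx":-0.05,"ty":-0.77,"tz":0,"rx":0,"ry":0,"rz":-0.105,"claw":255},
    {"tx":-0.19,"ty":-1.54,"tz":0,"rx":0,"ry":0,"rz":-0.209,"claw":255},
    {"tx":-0.4,"ty":-2.28,"tz":0,"rx":0,"ry":0,"rz":-0.314,"claw":255},
    {"tx":-0.7,"ty":-3.0,"tz":0,"rx":0,"ry":0,"rz":-0.419,"claw":255},
    {"tx":-1.06,"ty":-3.69,"tz":0,"rx":0,"ry":0,"rz":-0.524,"claw":255},
    {"tx":-1.5,"ty":-4.33,"tz":0,"rx":0,"ry":0,"rz":-0.628,"claw":255},
    {"tx":-2.0,"ty":-4.93,"tz":0,"rx":0,"ry":0,"rz":-0.733,"claw":255},
    {"tx":-2.55,"ty":-5.47,"tz":0,"rx":0,"ry":0,"rz":-0.838,"claw":255},
    {"tx":-3.17,"ty":-5.94,"tz":0,"rx":0,"ry":0,"rz":-0.942,"claw":255},
    {"tx":-3.83,"ty":-6.35,"tz":0,"rx":0,"ry":0,"rz":-1.047,"claw":255},
    {"tx":-3.83,"ty":-6.35,"tz":0,"rx":0,"ry":0,"rz":-1.047,"claw":255},
    {"tx":-3.83,"ty":-6.35,"tz":0,"rx":0,"ry":0,"rz":-1.047,"claw":255},
  ],
)

```text
t: 4.43
tool_pos: [0.5149, -0.0561, 0.0675]
tcp_rot: [-0.435, 0.901, 0.001, 0.0]
wrist_force: [1.6, 4.4, -6.1]
gripper_width: 0.023
grip_force: 30.0
```

```bash
python3 - <<'E'
from h import *
from cell import r
s=r.observe();v=s["tool_pos"][:2]-[.56,.0015]
print(np.linalg.norm(v),np.degrees(np.arctan2(v[1],v[0])),s["wrist_force"])
E
```

```text
0.07314084964105545 -128.09073777371643 [ 1.59006463  4.39374388 -6.05680274]
```

Call:
drive_tool(
  commands=[
    {"tx":0,"ty":-0.07,"tz":0,"rx":0,"ry":0,"rz":0,"claw":255},
    {"tx":0,"ty":-0.07,"tz":0.3,"rx":0,"ry":0,"rz":0,"claw":255},
    {"tx":0,"ty":-0.07,"tz":0.6,"rx":0,"ry":0,"rz":0,"claw":255},
    {"tx":0,"ty":-0.07,"tz":0.6,"rx":0,"ry":0,"rz":0,"claw":255},
    {"tx":0,"ty":-0.07,"tz":0.6,"rx":0,"ry":0,"rz":0,"claw":255},
  ],
)

```text
t: 4.85
tool_pos: [0.515, -0.0562, 0.0616]
tcp_rot: [-0.435, 0.9, 0.001, -0.0]
wrist_force: [0.1, 5.3, -5.2]
gripper_width: 0.0231
grip_force: 30.0
```

Call:
drive_tool(
  commands=[
    {"tx":0,"ty":0,"tz":0.3,"rx":0,"ry":0,"rz":0,"claw":255},
    {"tx":0,"ty":0,"tz":0.5,"rx":0,"ry":0,"rz":0,"claw":255},
    {"tx":0,"ty":0,"tz":0.5,"rx":0,"ry":0,"rz":0,"claw":255},
  ],
)

```text
t: 5.1
tool_pos: [0.5149, -0.0561, 0.0565]
tcp_rot: [-0.435, 0.9, 0.001, -0.0]
wrist_force: [0.5, 5.9, -4.6]
gripper_width: 0.0226
grip_force: 30.0
```

Call:
drive_tool(
  commands=[
    {"tx":0,"ty":0,"tz":0,"rx":0,"ry":0,"rz":0,"claw":60},
    {"tx":0,"ty":0,"tz":0,"rx":0,"ry":0,"rz":0,"claw":60},
    {"tx":0,"ty":0,"tz":0,"rx":0,"ry":0,"rz":0,"claw":60},
    {"tx":0,"ty":0,"tz":-3,"rx":0,"ry":0,"rz":0,"claw":60},
    {"tx":0,"ty":0,"tz":-7,"rx":0,"ry":0,"rz":0,"claw":60},
    {"tx":0,"ty":0,"tz":-10,"rx":0,"ry":0,"rz":0,"claw":60},
    {"tx":0,"ty":0,"tz":-10,"rx":0,"ry":0,"rz":0,"claw":255},
  ],
)

```text
t: 5.68
tool_pos: [0.5194, -0.0587, 0.1632]
tcp_rot: [-0.434, 0.901, -0.003, 0.005]
wrist_force: [0.3, -0.0, -0.2]
gripper_width: 0.0583
grip_force: 0.0
```

```bash
python3 - <<'E'
from h import *
from cell import r,vision
import cv2
print(delta(.5395,.178,.16,6.6))
f=vision.grab_frame("scene"); cv2.imwrite("pics/s1.png",cv2.convertScaleAbs(cv2.resize(f["img"][200:350,200:400,::-1],None,fx=4,fy=4,interpolation=cv2.INTER_CUBIC),alpha=1.5))
c=np.array([.56,.0015])
for a in(171.6,231.6):
  for z in(.075,.083):print(((proj(f,[c[0]+.074*np.cos(np.radians(a)),c[1]+.074*np.sin(np.radians(a)),z])-[200,200])*4).round())
E
```

```text
(array([-19.74,  13.21,   0.33]), array([0.003, 0.013, 2.352]))
[483. 270.]
[483. 253.]
[557. 183.]
[558. 167.]
```

View pics/s1.png

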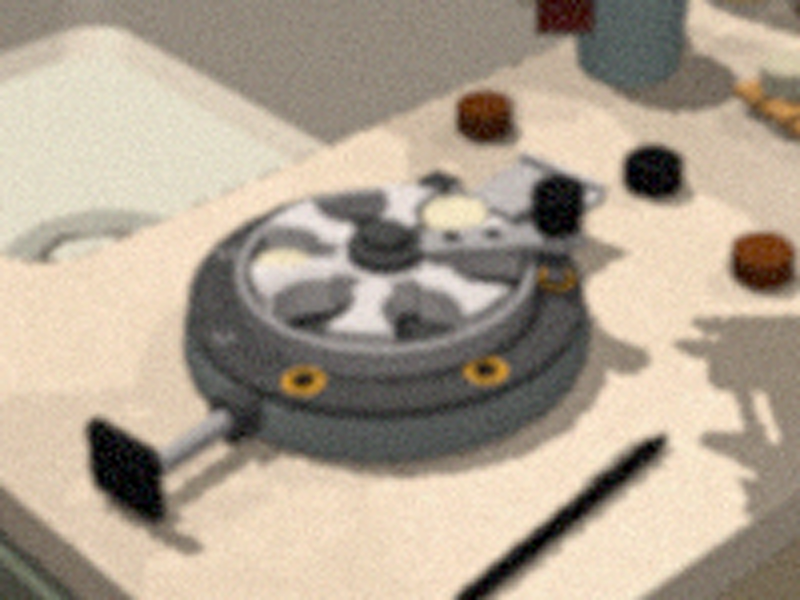

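Call:
drive_tool(
  commands=[
    {"tx":-19.7,"ty":13.2,"tz":0.3,"rx":0.003,"ry":0.013,"rz":2.352,"claw":255},
    {"tx":-19.7,"ty":13.2,"tz":0.3,"rx":0.003,"ry":0.013,"rz":2.352,"claw":255},
    {"tx":-19.7,"ty":13.2,"tz":0.3,"rx":0.003,"ry":0.013,"rz":2.352,"claw":255},
    {"tx":-19.7,"ty":13.2,"tz":0.3,"rx":0.003,"ry":0.013,"rz":2.352,"claw":255},
    {"tx":-19.7,"ty":13.2,"tz":0.3,"rx":0.003,"ry":0.013,"rz":2.352,"claw":255},
    {"tx":-19.7,"ty":13.2,"tz":0.3,"rx":0.003,"ry":0.013,"rz":2.352,"claw":255},
    {"tx":-19.7,"ty":13.2,"tz":0.3,"rx":0.003,"ry":0.013,"rz":2.352,"claw":255},
    {"tx":-19.7,"ty":13.2,"tz":0.3,"rx":0.003,"ry":0.013,"rz":2.352,"claw":255},
    {"tx":-19.7,"ty":13.2,"tz":0.3,"rx":0.003,"ry":0.013,"rz":2.352,"claw":255},
    {"tx":-19.7,"ty":13.2,"tz":0.3,"rx":0.003,"ry":0.013,"rz":2.352,"claw":255},
    {"tx":-19.7,"ty":13.2,"tz":0.3,"rx":0.003,"ry":0.013,"rz":2.352,"claw":255},
    {"tx":-19.7,"ty":13.2,"tz":0.3,"rx":0.003,"ry":0.013,"rz":2.352,"claw":255},
    {"tx":-19.7,"ty":13.2,"tz":0.3,"rx":0.003,"ry":0.013,"rz":2.352,"claw":255},
    {"tx":-19.7,"ty":13.2,"tz":0.3,"rx":0.003,"ry":0.013,"rz":2.352,"claw":255},
    {"tx":-19.7,"ty":13.2,"tz":0.3,"rx":0.003,"ry":0.013,"rz":2.352,"claw":255},
    {"tx":-19.7,"ty":13.2,"tz":0.3,"rx":0.003,"ry":0.013,"rz":2.352,"claw":255},
    {"tx":-19.7,"ty":13.2,"tz":0.3,"rx":0.003,"ry":0.013,"rz":2.352,"claw":255},
    {"tx":-19.7,"ty":13.2,"tz":0.3,"rx":0.003,"ry":0.013,"rz":2.352,"claw":255},
    {"tx":-19.7,"ty":13.2,"tz":0.3,"rx":0.003,"ry":0.013,"rz":2.352,"claw":255},
    {"tx":-19.7,"ty":13.2,"tz":0.3,"rx":0.003,"ry":0.013,"rz":2.352,"claw":255},
  ],
)

```text
t: 7.4
tool_pos: [0.5345, 0.1778, 0.153]
tcp_rot: [0.667, 0.745, -0.004, -0.004]
wrist_force: [0.3, 0.6, -0.4]
gripper_width: 0.0006
grip_force: 0.0
```

```bash
python3 - <<'E'
from h import *
from cell import r
print(r.observe()["qpos"].round(2),delta(.5397,.1773,.015,6.6))
E
```

```text
[-0.73  0.4   0.38  1.91 -0.19  0.89 -0.14] (array([-0.12,  0.68, 13.79]), array([-0.012, -0.   , -0.004]))
```

Call:
drive_tool(
  commands=[
    {"tx":0.3,"ty":0.6,"tz":4,"rx":-0.012,"ry":0,"rz":0,"claw":255},
    {"tx":0.3,"ty":0.6,"tz":8,"rx":-0.012,"ry":0,"rz":0,"claw":255},
    {"tx":0.3,"ty":0.6,"tz":12,"rx":-0.012,"ry":0,"rz":0,"claw":255},
    {"tx":0.3,"ty":0.6,"tz":13.7,"rx":-0.012,"ry":0,"rz":0,"claw":255},
    {"tx":0.3,"ty":0.6,"tz":13.7,"rx":-0.012,"ry":0,"rz":0,"claw":255},
    {"tx":0.3,"ty":0.6,"tz":13.7,"rx":-0.012,"ry":0,"rz":0,"claw":255},
  ],
)

```text
t: 7.9
tool_pos: [0.5385, 0.1814, 0.0161]
tcp_rot: [0.664, 0.748, -0.0, -0.0]
wrist_force: [0.7, 0.3, 0.9]
gripper_width: 0.0003
grip_force: 0.0
```

```bash
python3 - <<'E'
from h import *
from cell import r
# full press with 10 mm finger half width, pad face at .105
for d in (.165,.115): print(delta(.56-.1147*d,.0015+.9934*d,.015,6.6))
E
```

```text
(array([-1.62,  0.07,  0.11]), array([-0.001, -0.   ,  0.003]))
(array([-6.62,  0.05,  0.1 ]), array([-0.001, -0.   ,  0.003]))
```

Call:
drive_tool(
  commands=[
    {"tx":-1.0,"ty":0.06,"tz":0,"rx":0,"ry":0,"rz":0,"claw":255},
    {"tx":-1.5,"ty":0.06,"tz":0,"rx":0,"ry":0,"rz":0,"claw":255},
    {"tx":-1.9,"ty":0.06,"tz":0,"rx":0,"ry":0,"rz":0,"claw":255},
    {"tx":-2.3,"ty":0.06,"tz":0,"rx":0,"ry":0,"rz":0,"claw":255},
    {"tx":-2.7,"ty":0.06,"tz":0,"rx":0,"ry":0,"rz":0,"claw":255},
    {"tx":-3.1,"ty":0.06,"tz":0,"rx":0,"ry":0,"rz":0,"claw":255},
    {"tx":-3.4,"ty":0.06,"tz":0,"rx":0,"ry":0,"rz":0,"claw":255},
    {"tx":-3.7,"ty":0.06,"tz":0,"rx":0,"ry":0,"rz":0,"claw":255},
    {"tx":-4.0,"ty":0.06,"tz":0,"rx":0,"ry":0,"rz":0,"claw":255},
    {"tx":-4.3,"ty":0.06,"tz":0,"rx":0,"ry":0,"rz":0,"claw":255},
    {"tx":-4.6,"ty":0.06,"tz":0,"rx":0,"ry":0,"rz":0,"claw":255},
    {"tx":-4.9,"ty":0.06,"tz":0,"rx":0,"ry":0,"rz":0,"claw":255},
    {"tx":-5.2,"ty":0.06,"tz":0,"rx":0,"ry":0,"rz":0,"claw":255},
    {"tx":-5.5,"ty":0.06,"tz":0,"rx":0,"ry":0,"rz":0,"claw":255},
    {"tx":-5.8,"ty":0.06,"tz":0,"rx":0,"ry":0,"rz":0,"claw":255},
    {"tx":-6.0,"ty":0.06,"tz":0,"rx":0,"ry":0,"rz":0,"claw":255},
    {"tx":-6.2,"ty":0.06,"tz":0,"rx":0,"ry":0,"rz":0,"claw":255},
    {"tx":-6.2,"ty":0.06,"tz":0,"rx":0,"ry":0,"rz":0,"claw":255},
  ],
)

```text
t: 9.4
tool_pos: [0.5485, 0.1236, 0.0186]
tcp_rot: [0.664, 0.748, 0.004, -0.0]
wrist_force: [-0.2, 9.5, 3.9]
gripper_width: 0.0006
grip_force: 4.4
```

Call:
drive_tool(
  commands=[
    {"tx":-0.2,"ty":0,"tz":0.2,"rx":0,"ry":0,"rz":0,"claw":255},
    {"tx":-0.4,"ty":0,"tz":0.2,"rx":0,"ry":0,"rz":0,"claw":255},
    {"tx":-0.6,"ty":0,"tz":0.2,"rx":0,"ry":0,"rz":0,"claw":255},
    {"tx":-0.8,"ty":0,"tz":0.2,"rx":0,"ry":0,"rz":0,"claw":255},
    {"tx":-0.8,"ty":0,"tz":0.2,"rx":0,"ry":0,"rz":0,"claw":255},
    {"tx":-0.8,"ty":0,"tz":0.2,"rx":0,"ry":0,"rz":0,"claw":255},
  ],
)

```text
t: 9.9
tool_pos: [0.5494, 0.1181, 0.0167]
tcp_rot: [0.663, 0.749, 0.005, -0.001]
wrist_force: [-1.0, 13.1, 4.2]
gripper_width: 0.0003
grip_force: 6.5
```

Call:
drive_tool(
  commands=[
    {"tx":-0.2,"ty":0,"tz":0,"rx":0,"ry":0,"rz":0,"claw":255},
    {"tx":-0.4,"ty":0,"tz":0,"rx":0,"ry":0,"rz":0,"claw":255},
    {"tx":-0.5,"ty":0,"tz":0,"rx":0,"ry":0,"rz":0,"claw":255},
    {"tx":-0.5,"ty":0,"tz":0,"rx":0,"ry":0,"rz":0,"claw":255},
  ],
)

```text
t: 10.23
tool_pos: [0.5493, 0.1181, 0.0168]
tcp_rot: [0.662, 0.75, 0.006, -0.003]
wrist_force: [-2.4, 23.2, 4.2]
gripper_width: 0.0005
grip_force: 11.8
```

Call:
drive_tool(
  commands=[
    {"tx":0.8,"ty":0,"tz":0,"rx":0,"ry":0,"rz":0,"claw":255},
    {"tx":1.8,"ty":0,"tz":0,"rx":0,"ry":0,"rz":0,"claw":255},
    {"tx":2.8,"ty":0,"tz":0,"rx":0,"ry":0,"rz":0,"claw":255},
    {"tx":3.8,"ty":0,"tz":0,"rx":0,"ry":0,"rz":0,"claw":255},
    {"tx":4.8,"ty":0,"tz":0,"rx":0,"ry":0,"rz":0,"claw":255},
    {"tx":6.5,"ty":0,"tz":0,"rx":0,"ry":0,"rz":0,"claw":255},
    {"tx":8,"ty":0,"tz":0,"rx":0,"ry":0,"rz":0,"claw":255},
    {"tx":8,"ty":0,"tz":0,"rx":0,"ry":0,"rz":0,"claw":255},
    {"tx":8,"ty":0,"tz":-4,"rx":0,"ry":0,"rz":0,"claw":180},
    {"tx":8,"ty":0,"tz":-8,"rx":0,"ry":0,"rz":0,"claw":80},
    {"tx":8,"ty":0,"tz":-12,"rx":0,"ry":0,"rz":0,"claw":80},
    {"tx":8,"ty":0,"tz":-14,"rx":0,"ry":0,"rz":0,"claw":80},
    {"tx":8,"ty":0,"tz":-14,"rx":0,"ry":0,"rz":0,"claw":80},
  ],
)

```text
t: 11.32
tool_pos: [0.5423, 0.1859, 0.1603]
tcp_rot: [0.665, 0.746, 0.005, 0.002]
wrist_force: [1.0, 0.2, -0.1]
gripper_width: 0.0303
grip_force: 0.0
```

```bash
python3 - <<'E'
from h import *
from cell import r,vision
import cv2
f=vision.grab_frame("top"); np.savez("pics/top1.npz",**f); cv2.imwrite("pics/t1.png",cv2.convertScaleAbs(cv2.resize(f["img"][205:325,155:325,::-1],None,fx=4.7,fy=4.7,interpolation=cv2.INTER_CUBIC),alpha=1.5))
d=-.0925;p=(.56-.1147*d,.0015+.9934*d)
print(p,((proj(f,[*p,.044])+.5-[155,205])*4.7),delta(*p,.15,6.6))
E
```

```text
(0.57060975, -0.0903895) [674.80341895 238.95710029] (array([-27.78,  -0.21,   0.68]), array([ 0.007, -0.003, -0.   ]))
```

View pics/t1.png

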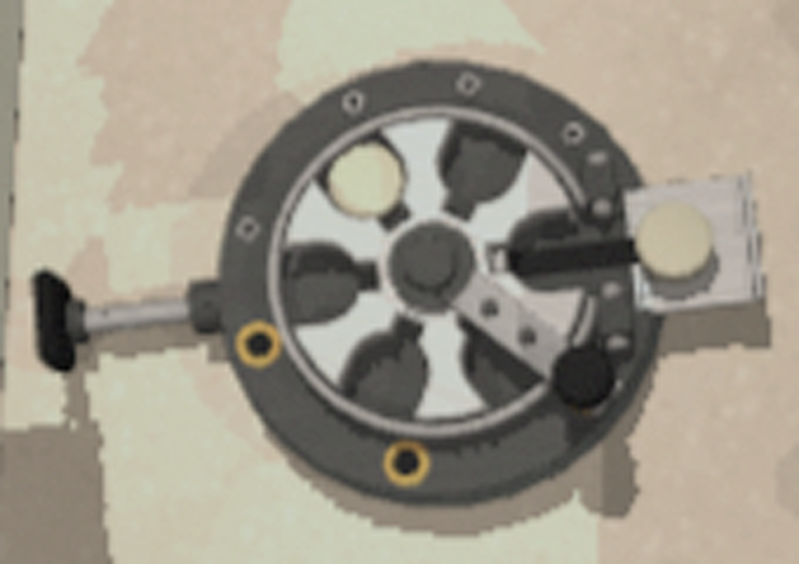

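The tablet lies on the apron at (675,240), as predicted. The ejector is back, and the thin tablet is still in its die at (365,178).

Call:
drive_tool(
  commands=[
    {"tx":-14,"ty":-0.2,"tz":0.3,"rx":0.007,"ry":-0.003,"rz":0,"claw":80},
    {"tx":-14,"ty":-0.2,"tz":0.3,"rx":0.007,"ry":-0.003,"rz":0,"claw":80},
    {"tx":-14,"ty":-0.2,"tz":0.3,"rx":0.007,"ry":-0.003,"rz":0,"claw":80},
    {"tx":-27.8,"ty":-0.2,"tz":0.7,"rx":0.007,"ry":-0.003,"rz":0,"claw":80},
    {"tx":-27.8,"ty":-0.2,"tz":0.7,"rx":0.007,"ry":-0.003,"rz":0,"claw":80},
    {"tx":-27.8,"ty":-0.2,"tz":0.7,"rx":0.007,"ry":-0.003,"rz":0,"claw":80},
    {"tx":-27.8,"ty":-0.2,"tz":0.7,"rx":0.007,"ry":-0.003,"rz":0,"claw":80},
    {"tx":-27.8,"ty":-0.2,"tz":0.7,"rx":0.007,"ry":-0.003,"rz":0,"claw":80},
    {"tx":-27.8,"ty":-0.2,"tz":0.7,"rx":0.007,"ry":-0.003,"rz":0,"claw":80},
    {"tx":-27.8,"ty":-0.2,"tz":0.7,"rx":0.007,"ry":-0.003,"rz":0,"claw":80},
  ],
)

```text
t: 12.2
tool_pos: [0.5683, -0.0891, 0.1462]
tcp_rot: [0.665, 0.747, -0.003, -0.002]
wrist_force: [-0.5, 0.5, 0.8]
gripper_width: 0.0606
grip_force: 0.0
```

```bash
python3 - <<'E'
from h import *
print(delta(.5706,-.0904,.031,6.6))
E
```

```text
(array([-0.15,  0.3 , 11.52]), array([-0.008,  0.001,  0.001]))
```

Call:
drive_tool(
  commands=[
    {"tx":-0.1,"ty":0.3,"tz":4,"rx":-0.006,"ry":0,"rz":0,"claw":80},
    {"tx":-0.1,"ty":0.3,"tz":8,"rx":-0.006,"ry":0,"rz":0,"claw":80},
    {"tx":-0.1,"ty":0.3,"tz":10.5,"rx":-0.006,"ry":0,"rz":0,"claw":80},
    {"tx":-0.1,"ty":0.3,"tz":11,"rx":-0.006,"ry":0,"rz":0,"claw":80},
    {"tx":-0.1,"ty":0.3,"tz":11,"rx":-0.006,"ry":0,"rz":0,"claw":80},
    {"tx":-0.1,"ty":0.3,"tz":11,"rx":-0.006,"ry":0,"rz":0,"claw":80},
  ],
)

```text
t: 12.7
tool_pos: [0.5725, -0.0894, 0.0382]
tcp_rot: [0.664, 0.748, 0.0, 0.001]
wrist_force: [0.5, -0.3, 0.2]
gripper_width: 0.0605
grip_force: 0.0
```

```bash
python3 - <<'E'
from h import *
print(delta(.5706,-.0904,.031,6.6))
E
```

```text
(array([-0.08, -0.2 ,  0.72]), array([0.001, 0.001, 0.003]))
```

Call:
drive_tool(
  commands=[
    {"tx":-0.1,"ty":-0.2,"tz":0.6,"rx":0,"ry":0,"rz":0,"claw":80},
    {"tx":-0.1,"ty":-0.2,"tz":0.6,"rx":0,"ry":0,"rz":0,"claw":80},
    {"tx":-0.1,"ty":-0.2,"tz":0.6,"rx":0,"ry":0,"rz":0,"claw":255},
    {"tx":-0.1,"ty":-0.2,"tz":0.6,"rx":0,"ry":0,"rz":0,"claw":255},
    {"tx":-0.1,"ty":-0.2,"tz":0.6,"rx":0,"ry":0,"rz":0,"claw":255},
    {"tx":-0.1,"ty":-0.2,"tz":0.6,"rx":0,"ry":0,"rz":0,"claw":255},
    {"tx":-0.1,"ty":-0.2,"tz":0.6,"rx":0,"ry":0,"rz":0,"claw":255},
    {"tx":-0.1,"ty":-0.2,"tz":0.6,"rx":0,"ry":0,"rz":0,"claw":255},
    {"tx":-0.1,"ty":-0.2,"tz":0.6,"rx":0,"ry":0,"rz":0,"claw":255},
  ],
)

```text
t: 13.45
tool_pos: [0.5703, -0.0914, 0.0317]
tcp_rot: [0.665, 0.747, -0.0, 0.001]
wrist_force: [-0.4, 0.4, 3.1]
gripper_width: 0.0296
grip_force: 30.0
```

Call:
drive_tool(
  commands=[
    {"tx":0,"ty":0,"tz":-1,"rx":0,"ry":0,"rz":0,"claw":255},
    {"tx":0,"ty":0,"tz":-3,"rx":0,"ry":0,"rz":0,"claw":255},
    {"tx":0,"ty":0,"tz":-6,"rx":0,"ry":0,"rz":0,"claw":255},
    {"tx":0,"ty":0,"tz":-9,"rx":0,"ry":0,"rz":0,"claw":255},
    {"tx":0,"ty":0,"tz":-9,"rx":0,"ry":0,"rz":0,"claw":255},
    {"tx":0,"ty":0,"tz":-9,"rx":0,"ry":0,"rz":0,"claw":255},
  ],
)

```text
t: 13.95
tool_pos: [0.5713, -0.0914, 0.1235]
tcp_rot: [0.665, 0.747, 0.001, 0.002]
wrist_force: [0.0, 0.3, -1.7]
gripper_width: 0.0294
grip_force: 30.0
```

```bash
python3 - <<'E'
from h import *
print(delta(.499,-.292,.10,-10.6))
E
```

```text
(array([-19.08,  -9.53,   2.34]), array([0.005, 0.001, 0.302]))
```

Call:
drive_tool(
  commands=[
    {"tx":-3,"ty":-1.5,"tz":0,"rx":0,"ry":0,"rz":0.05,"claw":255},
    {"tx":-6,"ty":-3,"tz":0,"rx":0,"ry":0,"rz":0.1,"claw":255},
    {"tx":-9,"ty":-4.5,"tz":0,"rx":0,"ry":0,"rz":0.15,"claw":255},
    {"tx":-12,"ty":-6,"tz":0,"rx":0,"ry":0,"rz":0.2,"claw":255},
    {"tx":-15,"ty":-7.5,"tz":0.5,"rx":0,"ry":0,"rz":0.25,"claw":255},
    {"tx":-18,"ty":-9,"tz":1,"rx":0.005,"ry":0,"rz":0.302,"claw":255},
    {"tx":-19.1,"ty":-9.5,"tz":2,"rx":0.005,"ry":0,"rz":0.302,"claw":255},
    {"tx":-19.1,"ty":-9.5,"tz":2.3,"rx":0.005,"ry":0,"rz":0.302,"claw":255},
    {"tx":-19.1,"ty":-9.5,"tz":2.3,"rx":0.005,"ry":0,"rz":0.302,"claw":255},
    {"tx":-19.1,"ty":-9.5,"tz":2.3,"rx":0.005,"ry":0,"rz":0.302,"claw":255},
    {"tx":-19.1,"ty":-9.5,"tz":2.3,"rx":0.005,"ry":0,"rz":0.302,"claw":255},
  ],
)

```text
t: 14.87
tool_pos: [0.4987, -0.2903, 0.0984]
tcp_rot: [0.769, 0.64, -0.002, -0.001]
wrist_force: [0.1, -0.8, -0.2]
gripper_width: 0.0297
grip_force: 30.0
```

```bash
python3 - <<'E'
from h import *
print(delta(.499,-.292,.025,-10.6))
E
```

```text
(array([-0.16,  0.09,  7.34]), array([-0.004,  0.001,  0.003]))
```

Call:
drive_tool(
  commands=[
    {"tx":-0.15,"ty":0.1,"tz":2.5,"rx":-0.003,"ry":0,"rz":0,"claw":255},
    {"tx":-0.15,"ty":0.1,"tz":5,"rx":-0.003,"ry":0,"rz":0,"claw":255},
    {"tx":-0.15,"ty":0.1,"tz":6.8,"rx":-0.003,"ry":0,"rz":0,"claw":255},
    {"tx":-0.15,"ty":0.1,"tz":7.2,"rx":-0.003,"ry":0,"rz":0,"claw":255},
    {"tx":-0.15,"ty":0.1,"tz":7.2,"rx":-0.003,"ry":0,"rz":0,"claw":255},
    {"tx":-0.15,"ty":0.1,"tz":7.2,"rx":-0.003,"ry":0,"rz":0,"claw":255},
  ],
)

```text
t: 15.37
tool_pos: [0.4992, -0.2934, 0.0274]
tcp_rot: [0.769, 0.639, -0.001, 0.001]
wrist_force: [-0.6, 0.6, 0.2]
gripper_width: 0.0296
grip_force: 30.0
```

```bash
python3 - <<'E'
from h import *
print(delta(.499,-.292,.0177,-10.6))
E
```

```text
(array([ 0.14, -0.05,  0.97]), array([-0.   ,  0.002,  0.001]))
```

Call:
drive_tool(
  commands=[
    {"tx":0,"ty":0,"tz":0.4,"rx":0,"ry":0.002,"rz":0,"claw":255},
    {"tx":0,"ty":0,"tz":0.6,"rx":0,"ry":0.002,"rz":0,"claw":255},
    {"tx":0,"ty":0,"tz":0.8,"rx":0,"ry":0.002,"rz":0,"claw":255},
    {"tx":0,"ty":0,"tz":0.9,"rx":0,"ry":0.002,"rz":0,"claw":255},
    {"tx":0,"ty":0,"tz":0.9,"rx":0,"ry":0.002,"rz":0,"claw":255},
    {"tx":0,"ty":0,"tz":0.9,"rx":0,"ry":0.002,"rz":0,"claw":255},
  ],
)

```text
t: 15.87
tool_pos: [0.4985, -0.2938, 0.0178]
tcp_rot: [0.769, 0.639, -0.0, -0.0]
wrist_force: [-0.3, 0.4, 0.1]
gripper_width: 0.0295
grip_force: 30.0
```

Call:
drive_tool(
  commands=[
    {"tx":0,"ty":0,"tz":0.05,"rx":0,"ry":0,"rz":0,"claw":255},
    {"tx":0,"ty":0,"tz":0.1,"rx":0,"ry":0,"rz":0,"claw":255},
    {"tx":0,"ty":0,"tz":0.1,"rx":0,"ry":0,"rz":0,"claw":255},
  ],
)

```text
t: 16.12
tool_pos: [0.4984, -0.2939, 0.0177]
tcp_rot: [0.769, 0.639, 0.0, -0.001]
wrist_force: [-2.8, 2.3, 9.7]
gripper_width: 0.0295
grip_force: 30.0
```

Contact (9.7 N up). I'll release with a limited opening, then retreat.

Call:
drive_tool(
  commands=[
    {"tx":0,"ty":0,"tz":-0.08,"rx":0,"ry":0,"rz":0,"claw":255},
    {"tx":0,"ty":0,"tz":-0.08,"rx":0,"ry":0,"rz":0,"claw":120},
    {"tx":0,"ty":0,"tz":-0.08,"rx":0,"ry":0,"rz":0,"claw":120},
    {"tx":0,"ty":0,"tz":-0.08,"rx":0,"ry":0,"rz":0,"claw":120},
    {"tx":0,"ty":0,"tz":-0.08,"rx":0,"ry":0,"rz":0,"claw":120},
    {"tx":0,"ty":0,"tz":-2,"rx":0,"ry":0,"rz":0,"claw":120},
    {"tx":0,"ty":0,"tz":-5,"rx":0,"ry":0,"rz":0,"claw":120},
    {"tx":0,"ty":0,"tz":-9,"rx":0,"ry":0,"rz":0,"claw":120},
    {"tx":0,"ty":0,"tz":-13,"rx":0,"ry":0,"rz":0,"claw":120},
    {"tx":0,"ty":0,"tz":-17,"rx":0,"ry":0,"rz":0,"claw":120},
    {"tx":6,"ty":-3,"tz":-20,"rx":0,"ry":0,"rz":0,"claw":120},
    {"tx":10,"ty":-3,"tz":-20,"rx":0,"ry":0,"rz":0,"claw":120},
    {"tx":14,"ty":-3,"tz":-20,"rx":0,"ry":0,"rz":0,"claw":120},
    {"tx":18,"ty":-3,"tz":-20,"rx":0,"ry":0,"rz":0,"claw":120},
    {"tx":22,"ty":-3,"tz":-20,"rx":0,"ry":0,"rz":0,"claw":120},
    {"tx":26,"ty":-3,"tz":-20,"rx":0,"ry":0,"rz":0,"claw":120},
    {"tx":30,"ty":-3,"tz":-20,"rx":0,"ry":0,"rz":0,"claw":120},
    {"tx":30,"ty":-3,"tz":-20,"rx":0,"ry":0,"rz":0,"claw":120},
  ],
)

```text
t: 17.62
tool_pos: [0.5247, 0.013, 0.2167]
tcp_rot: [0.767, 0.641, 0.001, -0.001]
wrist_force: [0.0, -0.3, 0.4]
gripper_width: 0.0468
grip_force: 0.0
```

```bash
python3 - <<'E'
from cell import r,vision
import cv2,numpy as np
f=vision.grab_frame("top");g=vision.grab_frame("scene")
a=cv2.resize(f["img"][190:350,150:480,::-1],None,fx=2.4,fy=1.8,interpolation=cv2.INTER_CUBIC)
b=cv2.resize(g["img"][180:330,200:500,::-1],None,fx=2.0,fy=2.0,interpolation=cv2.INTER_CUBIC)
b=cv2.copyMakeBorder(b,0,0,0,a.shape[1]-b.shape[1],cv2.BORDER_CONSTANT)
cv2.imwrite("pics/f.png",cv2.convertScaleAbs(np.vstack([a,b]),alpha=1.5))
E
```

```text
(no output)
```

View pics/f.png

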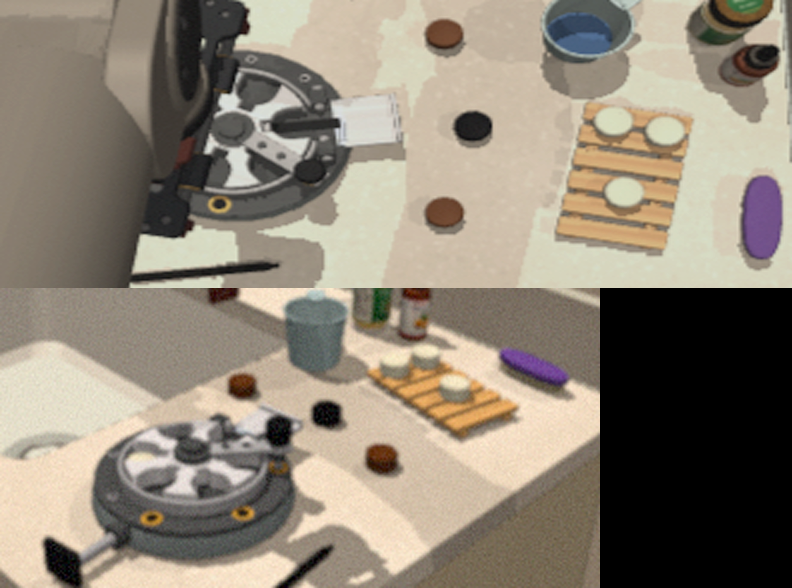

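The tablet lies flat on the board at (624,192). The other things are in place, the ejector is back and the knob is home, so I'm handing in.

```bash
python3 -c "
from cell import r
print(r.close_job())"
```

```text
the job is handed in; nothing more can be done
None
```

The full-height tablet was ejected and lies flat on the curing board; the thin one is still in its die, the dial is locked one die round at +60°, the ejector has sprung back, and the job was handed in at about 18 s of the 61 s allowed (no verdict was returned).

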